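Pack the film cases for the cold store, tip the lid shut, and rail the cassettes

TASK

Clear the returns bench of the archive. Stand all the pale-blue film carrying cases upright on the floor of the open transit case and then, once they are all in, push its lid from behind over past upright and let go of it early, so that it swings fully shut by its own weight; do not follow it down or press it shut. Lay each flat black cassette lengthwise along the top of the narrow raised wooden rail, flat, centred across the rail, without stacking them and without overhanging its ends, and leave the stack of film cans and the mug where they are.

Things in the scene. Friction and masses are not known exactly. Their poses are not given: they have to be found in the camera images.
- case: Open aluminium transit case fixed to the bench, outside 142 (x) x 262 (y) x 113 mm high, walls 6 mm, floor 8 mm thick (inside 130 x 250 x 105 mm deep). Origin at the centre of its underside, z up; -x is its front (towards the robot), +x its hinge side.  Three film cases fit side by side along y with their long sides along x.
- case_floor (a point): Centre of the case's inner floor, 8 mm above the bench; same axes as the case.
- lid_hinge (a point): Middle of the hinge line on the case's far (+x) top edge, 113 mm above the bench; the hinge line runs along the case's y.
- lid (a joint): Lid angle (rad): 0 shut, 1.57 upright, 1.9 stop, leaning back away from the robot (where it starts). A plain flat plate, 0.35 kg, 8 mm thick, 266 mm along the hinge, reaching 146 mm from it, no knob. The hinge is free: just past upright towards the robot (below about 1.5) the lid falls shut by itself, otherwise it falls back.
- lid_edge (a point): Middle of the lid's free edge, 146 mm from the hinge.
- ledge: Narrow wooden rail fixed on two posts: the top is 320 mm long (x) and only 36 mm wide (y), 100 mm above the bench; the beam is 26 mm thick, with open air below its sides apart from two feet of 80 mm width at the bench. Origin under its centre on the bench; three cassettes fit end to end.
- ledge_top (a point): Centre of the rail's top face, x along the rail, z up.
- film0: Pale-blue film carrying case, 100 (x) x 60 (y) x 60 mm high, about 0.28 kg (0.2 to 0.37), upright at the start, with a loop handle on top: a bar 70 mm long (x), 14 mm thick (y), at heights 80 to 94 mm, on two posts near its ends (20 mm of air below it). Total height 94 mm. Origin at the centre of its underside. Two or three of these are present.
- film1: Pale-blue film carrying case, 100 (x) x 60 (y) x 60 mm high, about 0.28 kg (0.2 to 0.37), upright at the start, with a loop handle on top: a bar 70 mm long (x), 14 mm thick (y), at heights 80 to 94 mm, on two posts near its ends (20 mm of air below it). Total height 94 mm. Origin at the centre of its underside. Two or three of these are present.
- film2: Pale-blue film carrying case, 100 (x) x 60 (y) x 60 mm high, about 0.28 kg (0.2 to 0.37), upright at the start, with a loop handle on top: a bar 70 mm long (x), 14 mm thick (y), at heights 80 to 94 mm, on two posts near its ends (20 mm of air below it). Total height 94 mm. Origin at the centre of its underside. Two or three of these are present.
- tape0: Flat black cassette box with a paper label, 90 (x) x 52 (y) x 24 mm thick, about 0.14 kg, lying flat on the bench at the start. Origin at the centre of its underside. Two or three are present.
- tape0_center (a point): Centre of that cassette, 12 mm above its underside.
- tape1: Flat black cassette box with a paper label, 90 (x) x 52 (y) x 24 mm thick, about 0.14 kg, lying flat on the bench at the start. Origin at the centre of its underside. Two or three are present.
- tape1_center (a point): Centre of that cassette, 12 mm above its underside.
- tape2: Flat black cassette box with a paper label, 90 (x) x 52 (y) x 24 mm thick, about 0.14 kg, lying flat on the bench at the start. Origin at the centre of its underside. Two or three are present.
- tape2_center (a point): Centre of that cassette, 12 mm above its underside.
- cans: Bystander: stack of three round steel film cans, 120 mm across, 59 mm high; origin at the centre of its underside. Leave alone.
- mug: Bystander: white mug, 80 mm across, 90 mm high, handle at +y; origin under its centre. Leave alone.

How it is judged:
By the outcome, as a careful person would: the job done as asked, in the order asked, and still so for the second after the job is handed in, with the robot touching nothing.
Of film0, film1, film2 only 2 to 3 are there at a start; the rules pass over those that are not, and their reading is None.
Of tape0, tape1, tape2 only 2 to 3 are there at a start; the rules pass over those that are not, and their reading is None.
At some moment in a run one of film0, film1, film2, tape0, tape1, tape2 may be knocked a few centimetres aside while the robot is not near it.
Once in a run the grip may slacken for a moment while it holds something.
It also fails if it takes over 210 s, if anything falls off the work surface, if the arm or the gripper's body presses on something with over 40 N, if the wrist force passes 120 N, or if a joint passes its speed limit or range.

ROBOT

A 6-joint arm with a two-finger parallel gripper is mounted at the origin on the work surface. World frame = base frame: x ahead of the robot, y to its left, z up, the work surface at z = 0. Lengths are in mm, angles in rad, forces in N, time in s.
With the tool pointing down it reaches from about 375 to 900 mm from the base axis. Payload 3.1 kg.
Tool frame: the origin (TCP) lies midway between the tips of the shut fingers; the grasp point (between the pads) lies 19 mm behind it (r.tcp_to_grasp is the distance from the TCP to the grasp point, in mm); z points along the fingers, y is the line along which they close (so a half turn about z gives the same grasp; the last joint's range is limited). The gripper opens to 85 mm and grips with 20 to 120 N. Pads are 22 mm wide; open, the fingers measure 114 mm over their backs; the gripper's body (76 mm by 85 mm) begins 54 mm behind the grasp point. The pads swing forward as they close: fully open they stand 13 mm farther back than shut.
Start: joints at [1.083, 0.527, 1.433, -0, 1.181, -0.178], TCP at [190.502, 595.236, 231.31] pointing down, gripper open.
Joint ranges: [-3.08, 3.08], [-0.75, 2.2], [0.22, 2.44], [-1.43, 4.57], [0, 2.65], [-2.85, 2.85]. Speed limits (rad/s): [2.79, 2.79, 3.14, 3.14, 3.14, 3.14].

INTERFACE

Orientations are given as [roll, pitch, yaw] about the fixed x, y, z axes, in that order (R = Rz(yaw) Ry(pitch) Rx(roll)).
In Python, from workcell import r gives the robot as it stands.
- The arm moves only by the shell command python3 shift.py 'ROWS' [FORCE]. ROWS is a JSON list of rows, 1 to 10 of them, each of 7 numbers: dx, dy, dz in a scale on which 1.0 is 0.4 m, then a rotation vector rx, ry, rz in parts of the range, where 1.0 means pi/2 rad, then the finger opening in mm; each row shifts and turns the commanded pose from where the row before left it, along the tool's axes as they then stand; what a row does not reach is not made up. A row lasts 1/12 s, in which the tool goes at most 41.7 mm and 0.125 rad, less where a joint would pass 70% of its speed; a pose out of reach is approached as far as the arm can. The fingers move at their own pace and stop on an object; FORCE is the grip in N (left out, the last holds). Time passes only in rows, so rows that do not move let the fingers close. It prints the time, the measured TCP pose, the force, the opening and the grip force at its end. Shift and turn numbers lie between -1 and 1, and a call with a number outside is refused. Input that does not fit is refused with a message, and nothing moves.
- r.observe(): the state, without advancing time (a new reading comes with each control period).
- r.read_camera(name): name is "scene" or "top" or "wrist"; returns the picture (420x560x3 uint8, red, green, blue); there is no depth.
- r.calibration(name): a dict with "vertical_fov" (degrees; the focal length in pixels is half the picture's height over the tangent of half this angle, whatever the lens; pixels are square), "cx", "cy" (the principal point, pixels), "extrinsics" (4x4, takes a point from world to camera coordinates). Camera axes: x right, y down, z forward; pixel columns grow to the right and rows downward; lengths in mm; the calibration is good to about 2 mm. A picture is of the moment at which its call begins: read the wrist's pose just before it. calibration takes no time and is no camera call; for the wrist camera it gives the pose at the moment of the call.
- r.finish_job(): hands the job in; it is judged then, once.
The state is a dict: "clock": time; "joint_positions": joint angles; "joint_vel": joint speeds; "joint_efforts": joint torques, N m; "eef_pos": TCP position; "ee_rot": TCP orientation; "wrist_force": force on the tool from outside, world axes, zero at the start; "torque": the same for the moment, N m; "finger_gap": finger opening in mm; "grip_force": force on a finger pad.
Only numpy, scipy, OpenCV 4.12 (cv2) and the standard library are available. Lean on these libraries where they do the work, as an engineer would, in place of code of your own. Each camera call takes 0.05 s, during which the arm holds its last target. There are 200 camera calls.

## Working session

There is one attempt and no reset: what is moved stays moved. The work goes in short steps, Python scripts to look and compute and a shell command to move; the robot and the scene stay as the last step left them, time stands still between calls to the robot, and variables do not carry over. Pictures are saved under pics/ and viewed, at most 14 in all, crops included, and the job is handed in when it is done.

```bash
ls; mkdir -p pics
python3 - <<'E'
from workcell import r
import cv2,numpy as np
for n in("top","scene"):
    im=r.read_camera(n); cv2.imwrite(f"pics/{n}0.png",im[:,:,::-1])
    c=r.calibration(n); print(n,c["vertical_fov"],c["cx"],c["cy"],np.round(c["extrinsics"],3).tolist())
s=r.observe();print(s["eef_pos"],s["ee_rot"],s["clock"],s["finger_gap"])
E
```

```text
pics
shift.py
workcell.py
top 56.47627837766567 282.2890116815283 209.6682589026979 [[0.009, -1.0, 0.001, -22.626], [-0.993, -0.009, -0.115, 592.835], [0.115, -0.0, -0.993, 841.587], [0.0, 0.0, 0.0, 1.0]]
scene 56.80784076865039 279.9559709110297 206.73386921581994 [[-0.034, 0.999, 0.011, 34.105], [0.572, 0.029, -0.82, -257.028], [-0.82, -0.022, -0.572, 1520.872], [0.0, 0.0, 0.0, 1.0]]
[190.21649755 594.67908611 230.44805255] [-3.13968233e+00 -3.63445405e-04  2.83177344e+00] 0.1 85.49903028274085
```

View pics/top0.png

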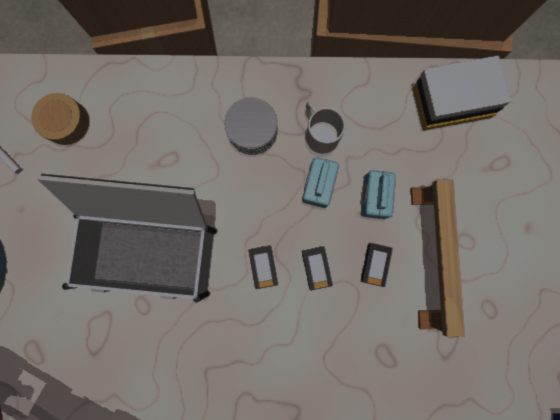

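View pics/scene0.png

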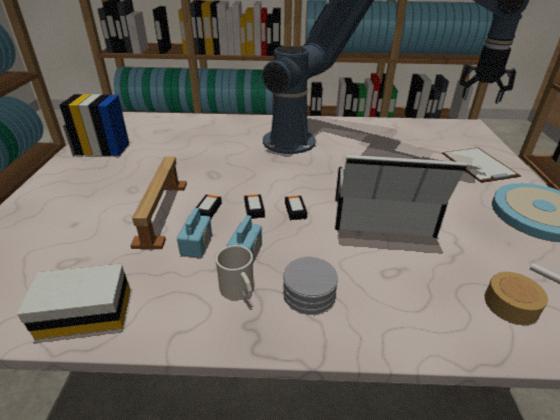

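The top view shows two film cases at (320,182) and (380,193), and three cassettes at (263,267), (317,268) and (377,265). The open case is around (138,257) with its lid leaning away, and the rail is at (450,258). The cans (250,125) and mug (325,130) lie beyond the film cases.

```bash
cat > h.py <<'E'
import numpy as np,cv2
from workcell import r
def ray(name,uv,z,c=None):
    c=c or r.calibration(name);T=np.array(c["extrinsics"]);f=210/np.tan(np.radians(c["vertical_fov"]/2))
    uv=np.atleast_2d(np.float64(uv));d=np.c_[(uv[:,0]-c["cx"])/f,(uv[:,1]-c["cy"])/f,np.ones(len(uv))]@T[:3,:3]
    o=-T[:3,:3].T@T[:3,3];return (o+d*((z-o[2])/d[:,2])[:,None])[:,:2]
def rect(p):
    (c,(w,h),a)=cv2.minAreaRect(np.float32(p)); 
    if w<h: w,h,a=h,w,a+90
    return np.round(c,1),round(w,1),round(h,1),round((a+90)%180-90,1)
def blobs(m,amin=60):
    cs,_=cv2.findContours(m.astype(np.uint8),cv2.RETR_EXTERNAL,cv2.CHAIN_APPROX_NONE)
    return [c[:,0] for c in cs if cv2.contourArea(c)>amin]
E
python3 - <<'E'
from h import *
im=cv2.imread("pics/top0.png");hsv=cv2.cvtColor(im,cv2.COLOR_BGR2HSV)
T=np.array(r.calibration("top")["extrinsics"]);print("cam",-T[:3,:3].T@T[:3,3])
H,S,V=cv2.split(hsv)
print("film")
for b in blobs((H>85)&(H<110)&(S>60)&(V>50)):
    print(b.mean(0),rect(ray("top",b,60)))
print("label")
lab=(V>100)&(S<60)
print("tape")
d=(V<60);d[:235]=0;d[300:]=0;d[:,:235]=0;d[:,405:]=0
d=cv2.morphologyEx(d.astype(np.uint8),cv2.MORPH_CLOSE,np.ones((9,9)))
for b in blobs(d): print(b.mean(0),rect(ray("top",b,24)),rect(ray("top",b,0)))
a=cv2.resize(im[140:300,230:410],None,fx=4,fy=3.5,interpolation=cv2.INTER_CUBIC)
b=im[160:345,20:470]
cv2.imwrite("pics/c1.png",cv2.resize(im[165:305,55:225],None,fx=4,fy=4,interpolation=cv2.INTER_CUBIC))
cv2.imwrite("pics/c2.png",cv2.resize(im[150:350,300:480],None,fx=3,fy=3,interpolation=cv2.INTER_CUBIC))
E
```

```text
cam [492.02573824 -16.80602531 904.35677329]
film
[377.62149533 196.82242991] (array([ 626. , -229.2]), 100.8, 59.0, -6.0)
[319.23015873 185.1547619 ] (array([653.1, -99.6]), 99.6, 57.0, -14.1)
label
tape
[316.17318436 266.19553073] (array([464.7, -94. ]), 87.4, 51.0, 12.1) (array([464. , -96.1]), 89.8, 52.4, 12.1)
[262.17877095 264.97765363] (array([465.9,  25.6]), 87.2, 49.8, 11.4) (array([465.2,  26.8]), 89.6, 51.2, 11.4)
[376.68131868 262.81318681] (array([ 473.6, -226.6]), 87.3, 54.2, -12.6) (array([ 473.1, -232.3]), 89.6, 55.6, -12.6)
```

View pics/c1.png

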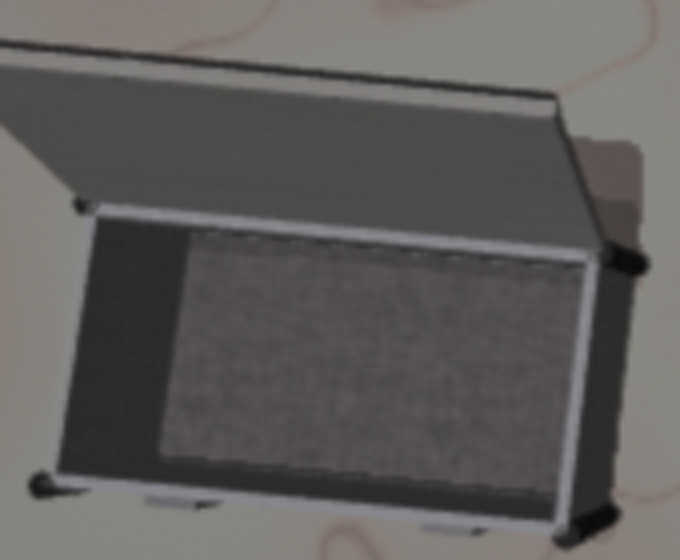

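View pics/c2.png

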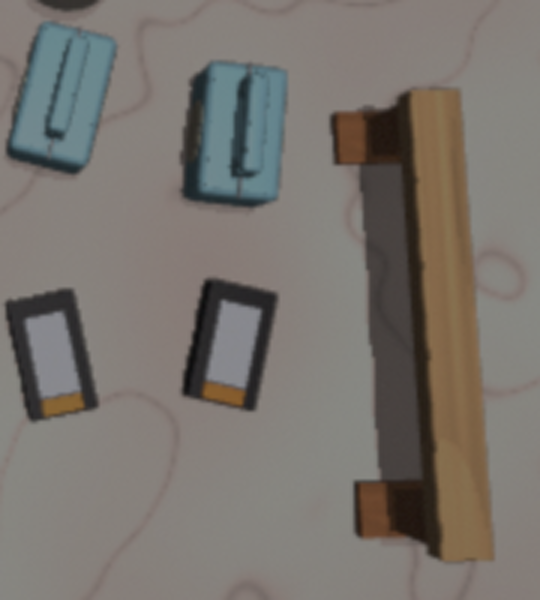

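The crops show the case rim corners at about (52,480), (85,205), (600,250) and (562,530) in c1. The rail top corners are at about (410,89), (459,88), (494,558) and (441,558) in c2, and the handles and cassette outlines are also clear there.

Run:
```python
from h import *
def go(n,p,s,o,z):
    p=np.float64(p)/s+o-0.0; q=ray("top",p,z); print(n,q.round(0).tolist(),"mean",q.mean(0).round(1),rect(q))
go("case",[(52,482),(85,205),(602,250),(560,529)],4,(55,165),113)
go("rail",[(410,89),(459,88),(494,558),(441,558)],3,(300,150),100)
go("f1h",[(247,68),(270,68),(261,176),(238,178)],3,(300,150),94)
go("f0h",[(75,31),(90,36),(65,137),(47,132)],3,(300,150),94)
go("t1 ",[(6,301),(71,289),(99,407),(32,420)],3,(300,150),24)
go("t2 ",[(211,280),(277,293),(256,411),(193,398)],3,(300,150),24)
print(r.observe()["joint_positions"])
```

```text
case [[428.0, 408.0], [566.0, 401.0], [546.0, 138.0], [407.0, 155.0]] mean [486.9 275.6] (array([486.6, 275.2]), 264.1, 139.7, 85.6)
rail [[652.0, -339.0], [653.0, -373.0], [335.0, -384.0], [335.0, -348.0]] mean [ 493.4 -361.1] (array([ 493.2, -361.2]), 317.9, 35.3, 1.7)
f1h [[667.0, -227.0], [667.0, -244.0], [590.0, -236.0], [589.0, -220.0]] mean [ 628.1 -231.5] (array([ 627.8, -231.6]), 80.1, 16.1, -5.7)
f0h [[692.0, -106.0], [689.0, -117.0], [616.0, -99.0], [620.0, -87.0]] mean [ 654.2 -102.4] (array([ 654.2, -102.9]), 75.0, 13.0, -15.3)
t1  [[503.0, -62.0], [512.0, -111.0], [426.0, -131.0], [416.0, -82.0]] mean [464.2 -96.3] (array([464.3, -96.6]), 90.5, 50.5, 12.6)
t2  [[520.0, -215.0], [511.0, -265.0], [424.0, -247.0], [433.0, -201.0]] mean [ 471.9 -231.9] (array([ 471.8, -231.8]), 88.7, 50.0, -10.6)
[ 1.08247562e+00  5.28353667e-01  1.43375982e+00  1.99769805e-05
  1.18142368e+00 -1.78509445e-01]
```

```bash
cat > to.py <<'E'
# prints tool-axis distances from the measured pose to x y z yaw(deg)
import sys
from h import *
from scipy.spatial.transform import Rotation as Ro
x,y,z,yaw=map(float,sys.argv[1:5]);s=r.observe()
R=Ro.from_euler("xyz",s["ee_rot"]);G=Ro.from_euler("xyz",[np.pi,0,np.radians(yaw)])
d=np.array([x,y,z])-s["eef_pos"]
print("t=%.1f"%s["clock"],"tool d now",R.inv().apply(d).round(1),"rot",(R.inv()*G).as_rotvec().round(3),"| d in goal axes",G.inv().apply(d).round(1))
E
python3 to.py 654 -102.4 170 164.7
```

```text
t=0.1 tool d now [-654.3 -522.4   61.2] rot [-0.002 -0.    -0.043] | d in goal axes [-631.3 -550.    60.4]
```

The manual's scale: shifts go in shares of 0.4 m and turns go in shares of pi/2 rad. Converting my numbers, -22 mm is -0.055, -17 mm is -0.0425.

```bash
python3 shift.py '[[-0.055, -0.0425, 0, 0, 0, 0, 60], [-0.055, -0.0425, 0, 0, 0, 0, 60], [-0.055, -0.0425, 0, 0, 0, 0, 60], [-0.055, -0.0425, 0, 0, 0, 0, 60], [-0.055, -0.0425, 0, 0, 0, 0, 60], [-0.055, -0.0425, 0, 0, 0, 0, 60], [-0.055, -0.0425, 0, 0, 0, 0, 60], [-0.055, -0.0425, 0, 0, 0, 0, 60], [-0.055, -0.0425, 0, 0, 0, 0, 60], [-0.055, -0.0425, 0, 0, 0, 0, 60]]'
python3 shift.py '[[-0.055, -0.0425, 0, 0, 0, 0, 60], [-0.055, -0.0425, 0, 0, 0, 0, 60], [-0.055, -0.0425, 0, 0, 0, 0, 60], [-0.055, -0.0425, 0, 0, 0, 0, 60], [-0.055, -0.0425, 0, 0, 0, 0, 60], [-0.055, -0.0425, 0, 0, 0, 0, 60], [-0.055, -0.0425, 0, 0, 0, 0, 60], [-0.055, -0.0425, 0, 0, 0, 0, 60], [-0.055, -0.0425, 0, 0, 0, 0, 60], [-0.055, -0.0425, 0, 0, 0, 0, 60]]'
python3 shift.py '[[-0.055, -0.0425, 0, 0, 0, 0, 60], [-0.055, -0.0425, 0, 0, 0, 0, 60], [-0.055, -0.0425, 0, 0, 0, 0, 60], [-0.055, -0.0425, 0, 0, 0, 0, 60], [-0.055, -0.0425, 0, 0, 0, 0, 60], [-0.055, -0.0425, 0, 0, 0, 0, 60], [-0.055, -0.0425, 0, 0, 0, 0, 60], [-0.055, -0.0425, 0, 0, 0, 0, 60], [-0.055, -0.0425, 0, 0, 0, 0, 60], [0, 0, 0, 0, 0, -0.0255, 60]]'
python3 shift.py '[[0, 0, 0, 0, 0, 0, 60], [0, 0, 0, 0, 0, 0, 60]]'
python3 to.py 654 -102.4 170 164.7
python3 - <<'E'
from h import *
c=r.calibration("wrist");im=r.read_camera("wrist")
cv2.imwrite("pics/w0.png",im[:,:,::-1]);print(c["vertical_fov"],np.round(c["extrinsics"],3))
E
```

```text
clock: 0.93
eef_pos: [348.5, 364.9, 231.0]
ee_rot: [-3.141, -0.0, 2.832]
wrist_force: [0.6, 1.0, 0.5]
finger_gap: 60.1
grip_force: 0.0
clock: 1.77
eef_pos: [506.2, 136.0, 231.0]
ee_rot: [-3.141, -0.001, 2.832]
wrist_force: [0.3, 0.1, -0.5]
finger_gap: 60.0
grip_force: 0.0
clock: 2.6
eef_pos: [650.9, -73.9, 230.7]
ee_rot: [-3.14, 0.004, 2.869]
wrist_force: [0.2, 0.1, -0.4]
finger_gap: 60.1
grip_force: 0.0
clock: 2.77
eef_pos: [647.1, -68.7, 230.5]
ee_rot: [3.141, -0.002, 2.87]
wrist_force: [-0.5, 0.3, -0.2]
finger_gap: 59.9
grip_force: 0.0
t=2.8 tool d now [-15.8 -30.6  60.4] rot [ 0.    -0.002 -0.004] | d in goal axes [-15.5 -30.7  60.5]
67.39266645753821 [[ 2.68000e-01  9.63000e-01  1.00000e-03 -1.08680e+02]
 [ 9.16000e-01 -2.56000e-01  3.09000e-01 -6.50998e+02]
 [ 2.98000e-01 -8.20000e-02 -9.51000e-01  1.81206e+02]
 [ 0.00000e+00  0.00000e+00  0.00000e+00  1.00000e+00]]
```

View pics/w0.png

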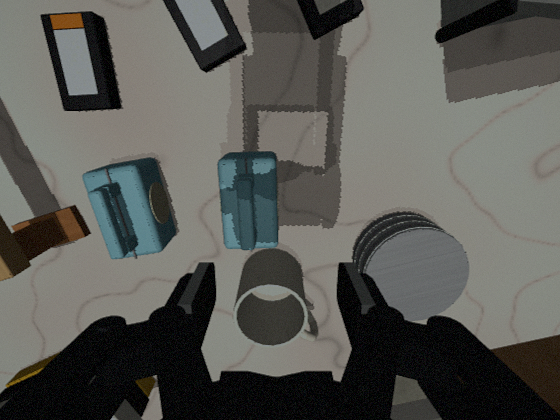

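The wrist view shows film0 at (248,200) with its handle from about (246,172) to (247,248), film1 at (130,207) and the mug at (270,295). The mug is close but shorter than the gripper body's height at the grasp.

Run:
```python
from h import *
for n,p in (("f0",[(238,172),(254,172),(255,249),(238,249)]),("f1",[(90,186),(114,184),(136,256),(116,257)])):
    q=ray("wrist",p,94);print(n,q.mean(0),rect(q))
im=cv2.imread("pics/w0.png");H,S,V=cv2.split(cv2.cvtColor(im,cv2.COLOR_BGR2HSV))
for b in blobs((H>85)&(H<110)&(S>60)&(V>40),500): print(rect(ray("wrist",b,60)),rect(ray("wrist",b,0)))
```

```text
f0 [651.96243419 -97.22683364] (array([651.8, -97.7]), 75.7, 16.5, -16.0)
f1 [ 628.18557644 -219.97314315] (array([ 628.2, -220.6]), 73.9, 22.1, -7.6)
(array([ 628.2, -218.5]), 100.4, 78.8, -5.8) (array([ 639. , -251.4]), 119.6, 93.8, -5.8)
(array([652.8, -98.2]), 104.7, 58.2, -14.1) (array([ 668.4, -108.1]), 124.8, 69.4, -14.1)
```

In the tool's units: 20 mm is 0.05, -13 mm is -0.0325, -0.01 rad is -0.0064.

```bash
python3 shift.py '[[-0.0175, -0.0325, 0, 0, 0, 0, 60], [-0.0175, -0.0325, 0, 0, 0, -0.0064, 60], [0, 0, 0.05, 0, 0, 0, 60], [0, 0, 0.05, 0, 0, 0, 60], [0, 0, 0.05, 0, 0, 0, 60], [0, 0, 0, 0, 0, 0, 60], [0, 0, 0, 0, 0, 0, 60]]'
python3 to.py 653 -99 68 165
python3 - <<'E'
from h import *
im=r.read_camera("wrist");cv2.imwrite("pics/w1.png",im[:,:,::-1])
E
```

```text
clock: 3.4
eef_pos: [653.6, -97.4, 170.4]
ee_rot: [-3.142, -0.003, 2.882]
wrist_force: [1.0, -0.2, -0.4]
finger_gap: 60.1
grip_force: 0.0
t=3.4 tool d now [-1.000e-01 -1.600e+00  1.024e+02] rot [-0.    -0.003  0.002] | d in goal axes [  0.2  -1.7 102.4]
```

View pics/w1.png

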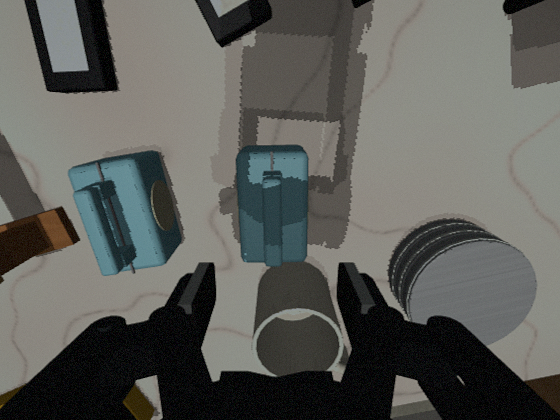

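Film0's bar sits at column 272, between the fingers (mid-column 276), so it is aligned. Descending.

In the tool's units: 20 mm is 0.05, 2 mm is 0.005.

```bash
python3 shift.py '[[0, -0.0025, 0.05, 0, 0, 0, 60], [0, -0.0025, 0.05, 0, 0, 0, 60], [0, 0, 0.05, 0, 0, 0, 60], [0, 0, 0.05, 0, 0, 0, 60], [0, 0, 0.05, 0, 0, 0, 60], [0, 0, 0.005, 0, 0, 0, 60], [0, 0, 0, 0, 0, 0, 60]]' 60
python3 shift.py '[[0, 0, 0, 0, 0, 0, 5], [0, 0, 0, 0, 0, 0, 5], [0, 0, 0, 0, 0, 0, 5], [0, 0, 0, 0, 0, 0, 5], [0, 0, 0, 0, 0, 0, 5], [0, 0, 0, 0, 0, 0, 5], [0, 0, 0, 0, 0, 0, 5], [0, 0, 0, 0, 0, 0, 5]]' 60
```

```text
clock: 4.03
eef_pos: [654.1, -99.5, 69.6]
ee_rot: [-3.142, -0.0, 2.882]
wrist_force: [0.1, 0.8, 0.7]
finger_gap: 59.8
grip_force: 0.0
clock: 4.7
eef_pos: [654.7, -100.1, 70.8]
ee_rot: [-3.141, 0.002, 2.881]
wrist_force: [-0.6, -1.4, 6.2]
finger_gap: 12.9
grip_force: 60.5
```

In the tool's units: -25 mm is -0.0625, -15 mm is -0.0375.

```bash
python3 shift.py '[[0, 0, -0.0375, 0, 0, 0, 5], [0, 0, -0.0625, 0, 0, 0, 5], [0, 0, -0.0625, 0, 0, 0, 5], [0, 0, -0.0625, 0, 0, 0, 5], [0, 0, -0.0625, 0, 0, 0, 5], [0, 0, -0.0625, 0, 0, 0, 5], [0, 0, -0.0375, 0, 0, 0, 5], [0, 0, 0, 0, 0, 0, 5]]'
python3 to.py 480 0 222 175.6
```

```text
clock: 5.37
eef_pos: [655.7, -99.9, 227.9]
ee_rot: [-3.141, 0.007, 2.882]
wrist_force: [1.5, -0.4, -2.5]
finger_gap: 13.2
grip_force: 39.4
t=5.4 tool d now [195.5  51.4   4.6] rot [-0.001  0.007 -0.183] | d in goal axes [182.9  86.1   5.9]
```

In the tool's units: 20 mm is 0.05, 5 mm is 0.0125, -0.09 rad is -0.0573.

```bash
python3 shift.py '[[0.05, 0.0125, 0, 0, 0, 0, 5], [0.05, 0.0125, 0, 0, 0, 0, 5], [0.05, 0.0125, 0, 0, 0, 0, 5], [0.05, 0.0125, 0, 0, 0, 0, 5], [0.05, 0.0125, 0, 0, 0, 0, 5], [0.05, 0.0125, 0, 0, 0, 0, 5], [0.05, 0.0125, 0, 0, 0, 0, 5], [0.05, 0.0125, 0, 0, 0, 0, 5], [0.05, 0.0125, 0, 0, 0, -0.0573, 5], [0.05, 0.0125, 0, 0, 0, -0.0573, 5]]' 70
python3 shift.py '[[0, 0, 0, 0, 0, 0, 5], [0, 0, 0, 0, 0, 0, 5]]'
python3 to.py 491.8 337.3 222 175.6
```

```text
clock: 6.2
eef_pos: [470.4, -0.5, 222.7]
ee_rot: [3.141, -0.003, 3.066]
wrist_force: [0.4, 0.7, -3.0]
finger_gap: 12.7
grip_force: 72.4
clock: 6.37
eef_pos: [470.5, -0.6, 223.0]
ee_rot: [3.141, -0.004, 3.062]
wrist_force: [0.7, -1.0, -3.5]
finger_gap: 12.5
grip_force: 72.5
t=6.4 tool d now [  5.7 338.6   1.2] rot [ 0.001 -0.004 -0.003] | d in goal axes [  4.6 338.6   1. ]
```

In the tool's units: 24 mm is 0.06, 20 mm is 0.05.

```bash
python3 shift.py '[[0, 0.05, 0, 0, 0, 0, 5], [0, 0.06, 0, 0, 0, 0, 5], [0, 0.06, 0, 0, 0, 0, 5], [0, 0.06, 0, 0, 0, 0, 5], [0, 0.06, 0, 0, 0, 0, 5], [0, 0.06, 0, 0, 0, 0, 5], [0, 0.06, 0, 0, 0, 0, 5], [0, 0.06, 0, 0, 0, 0, 5], [0, 0.06, 0, 0, 0, 0, 5], [0, 0.06, 0, 0, 0, 0, 5]]'
python3 shift.py '[[0.0025, 0.06, 0, 0, 0, 0, 5], [0.0025, 0.06, 0, 0, 0, 0, 5], [0.0025, 0.06, 0, 0, 0, 0, 5], [0.0025, 0.05, 0, 0, 0, 0, 5], [0.0025, 0.025, 0, 0, 0, 0, 5], [0, 0, 0, 0, 0, 0, 5], [0, 0, 0, 0, 0, 0, 5]]'
python3 to.py 491.8 337.3 82 175.6
python3 - <<'E'
from h import *
im=r.read_camera("top");cv2.imwrite("pics/t1.png",cv2.resize(im[130:330,20:290,::-1],None,fx=2.8,fy=2.8))
E
```

```text
clock: 7.2
eef_pos: [492.3, 234.9, 223.3]
ee_rot: [-3.141, -0.0, 3.061]
wrist_force: [0.4, 0.4, -2.8]
finger_gap: 12.5
grip_force: 72.5
clock: 7.78
eef_pos: [494.5, 335.4, 223.4]
ee_rot: [-3.14, -0.001, 3.062]
wrist_force: [-0.3, 0.1, -3.7]
finger_gap: 12.6
grip_force: 72.5
t=7.8 tool d now [  2.7   1.9 141.4] rot [-0.002 -0.001 -0.002] | d in goal axes [  2.9   1.7 141.4]
```

View pics/t1.png

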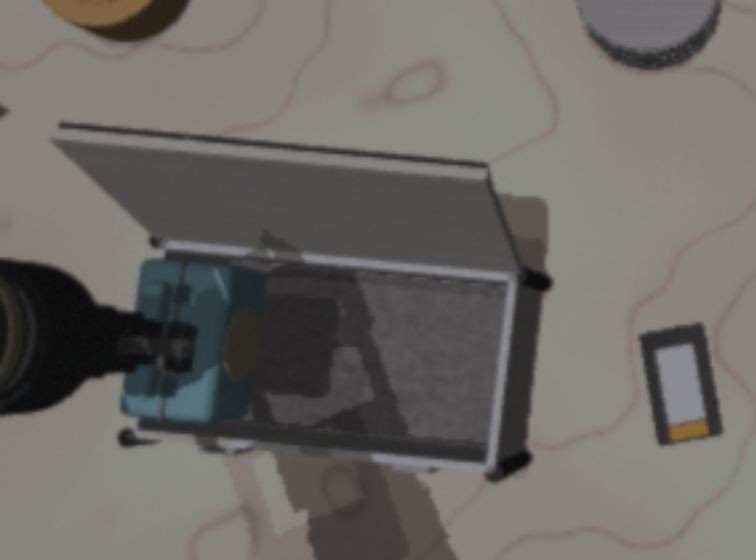

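The film case hangs upright in the left part of the case opening, aligned with it and clear of the rim (film x 125–265, rim starts ~110). Lowering.

In the tool's units: 22 mm is 0.055, 20 mm is 0.05.

```bash
python3 shift.py '[[0.005, 0.0025, 0.05, 0, 0, 0, 5], [0, 0, 0.055, 0, 0, 0, 5], [0, 0, 0.055, 0, 0, 0, 5], [0, 0, 0.055, 0, 0, 0, 5], [0, 0, 0.055, 0, 0, 0, 5], [0, 0, 0.05, 0, 0, 0, 5], [0, 0, 0.02, 0, 0, 0, 5], [0, 0, 0.01, 0, 0, 0, 5], [0, 0, 0, 0, 0, 0, 5], [0, 0, 0, 0, 0, 0, 5]]'
python3 to.py 491.8 337.3 79 175.6
```

```text
clock: 8.67
eef_pos: [493.6, 336.8, 85.2]
ee_rot: [3.141, 0.002, 3.061]
wrist_force: [-0.2, 0.0, -3.0]
finger_gap: 12.6
grip_force: 72.4
t=8.7 tool d now [1.8 0.3 6.2] rot [ 0.001  0.002 -0.004] | d in goal axes [1.8 0.3 6.2]
```

In the tool's units: 2 mm is 0.005, 1 mm is 0.0025.

```bash
python3 shift.py '[[0, 0, 0.005, 0, 0, 0, 5], [0, 0, 0.005, 0, 0, 0, 5], [0, 0, 0.005, 0, 0, 0, 5], [0, 0, 0.0025, 0, 0, 0, 5], [0, 0, 0, 0, 0, 0, 5]]'
python3 shift.py '[[0, 0, 0, 0, 0, 0, 40], [0, 0, 0, 0, 0, 0, 40], [0, 0, 0, 0, 0, 0, 40], [0, 0, 0, 0, 0, 0, 40], [0, 0, -0.025, 0, 0, 0, 40], [0, 0, -0.05, 0, 0, 0, 40], [0, 0, -0.0625, 0, 0, 0, 40], [0, 0, -0.0625, 0, 0, 0, 40], [0, 0, -0.0625, 0, 0, 0, 40], [0, 0, -0.0625, 0, 0, 0, 40]]'
python3 shift.py '[[0, 0, -0.0625, 0, 0, 0, 40], [0, 0, 0, 0, 0, 0, 40]]'
python3 to.py 470 -40 222 174
python3 - <<'E'
from h import *
im=r.read_camera("top");cv2.imwrite("pics/t2.png",cv2.resize(im[110:330,20:480,::-1],None,fx=1.7,fy=1.7))
E
```

```text
clock: 9.08
eef_pos: [492.5, 337.0, 77.3]
ee_rot: [-3.141, -0.0, 3.062]
wrist_force: [0.1, -0.4, -3.4]
finger_gap: 12.6
grip_force: 72.5
clock: 9.92
eef_pos: [492.6, 337.0, 209.4]
ee_rot: [3.141, 0.001, 3.062]
wrist_force: [1.1, 0.4, -0.5]
finger_gap: 40.2
grip_force: 0.0
clock: 10.08
eef_pos: [495.7, 338.5, 238.9]
ee_rot: [3.136, 0.011, 3.062]
wrist_force: [0.2, 1.1, 1.4]
finger_gap: 40.0
grip_force: 0.0
t=10.1 tool d now [  -4.3 -379.4   14.8] rot [0.006 0.011 0.025] | d in goal axes [ -14.  -379.1   16.9]
```

View pics/t2.png

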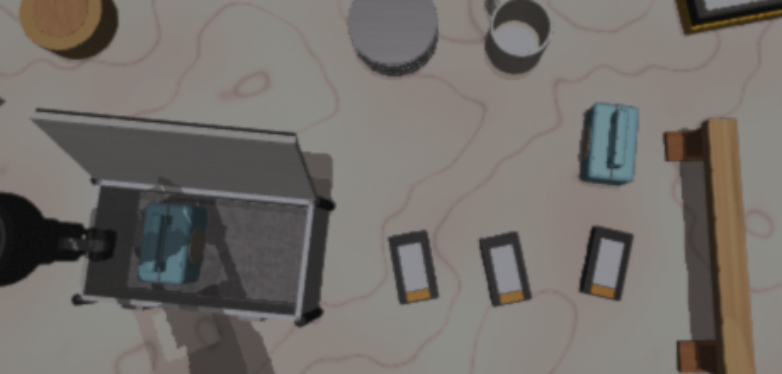

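Film0 now stands in the case, seen at about (172,243). Film1 is still at (610,145) and all three cassettes are where they were. On to film1, going along -y first and then out to it.

In the tool's units: -24 mm is -0.06.

```bash
python3 shift.py '[[0, -0.06, 0, 0, 0, 0, 50], [0, -0.06, 0, 0, 0, 0, 50], [0, -0.06, 0, 0, 0, 0, 50], [0, -0.06, 0, 0, 0, 0, 50], [0, -0.06, 0, 0, 0, 0, 50], [0, -0.06, 0, 0, 0, 0, 50], [0, -0.06, 0, 0, 0, 0, 50], [0, -0.06, 0, 0, 0, 0, 50], [0, -0.06, 0, 0, 0, 0, 50], [0, -0.06, 0, 0, 0, 0, 50]]'
python3 shift.py '[[0, -0.06, 0, 0, 0, 0, 50], [0, -0.06, 0, 0, 0, 0, 50], [0, -0.06, 0, 0, 0, 0, 50], [0, -0.06, 0, 0, 0, 0, 50], [-0.03, -0.05, 0, 0, 0, 0, 50], [-0.05, -0.05, 0, 0, 0, 0, 50], [-0.05, -0.05, 0, 0, 0, 0, 50], [-0.05, -0.05, 0, 0, 0, 0, 50], [-0.05, -0.05, 0, 0, 0, 0, 50], [-0.05, -0.05, 0, 0, 0, 0, 50]]'
python3 shift.py '[[-0.05, -0.05, 0, 0, 0, 0, 50], [-0.025, -0.05, 0.025, 0, 0, 0, 50], [0, -0.05, 0.05, 0, 0, 0, 50], [0, -0.05, 0.05, 0, 0, 0, 50], [0, 0, 0, 0, 0, 0, 50], [0, 0, 0, 0, 0, 0, 50]]'
python3 to.py 628 -229 170 174
python3 - <<'E'
from h import *
c=r.calibration("wrist");im=r.read_camera("wrist")[:,:,::-1];cv2.imwrite("pics/w2.png",im)
H,S,V=cv2.split(cv2.cvtColor(im,cv2.COLOR_BGR2HSV))
for b in blobs((H>85)&(H<110)&(S>60)&(V>40),500): print(b.mean(0),rect(ray("wrist",b,60,c)))
im=r.read_camera("top")[:,:,::-1];H,S,V=cv2.split(cv2.cvtColor(im,cv2.COLOR_BGR2HSV))
for b in blobs((H>85)&(H<110)&(S>60)&(V>50)): print(b.mean(0),rect(ray("top",b,60)))
E
```

```text
clock: 10.97
eef_pos: [472.4, 96.7, 231.6]
ee_rot: [-3.141, -0.002, 3.062]
wrist_force: [1.0, 0.8, -0.8]
finger_gap: 49.7
grip_force: 0.0
clock: 11.8
eef_pos: [567.8, -127.3, 231.3]
ee_rot: [3.141, -0.002, 3.061]
wrist_force: [-0.4, 0.3, 0.7]
finger_gap: 49.9
grip_force: 0.0
clock: 12.3
eef_pos: [589.8, -208.6, 180.1]
ee_rot: [3.139, -0.005, 3.06]
wrist_force: [-0.3, 0.9, -0.5]
finger_gap: 50.0
grip_force: 0.0
t=12.3 tool d now [-39.8 -17.2   9.9] rot [ 0.003 -0.005  0.023] | d in goal axes [-40.1 -16.3  10.1]
[254.82035928 240.36826347] (array([ 627. , -230.3]), 117.4, 57.9, -5.8)
[  1.36363636 266.        ] (array([463.9, 580.6]), 93.4, 8.5, 5.3)
[119.59550562 252.57303371] (array([493.5, 329. ]), 98.6, 74.8, -4.5)
[368.52272727 209.65909091] (array([ 590.5, -205.1]), 29.8, 27.0, 83.3)
[377.55384615 178.21538462] (array([ 658.6, -224.6]), 53.7, 36.7, 82.8)
```

View pics/w2.png

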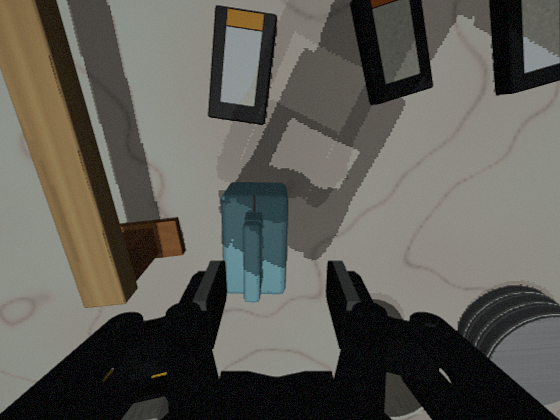

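Film1 is centred at column 253, with its bar at rows 215–300, while the fingers are centred at column 276. That agrees with a -17 mm tool-y shift; the colour blob gives a centre of (627,-230).

In the tool's units: -20 mm is -0.05, -19 mm is -0.0475, 0.02 rad is 0.0127.

```bash
python3 shift.py '[[-0.05, -0.0225, 0, 0, 0, 0.0127, 50], [-0.0475, -0.0225, 0.0125, 0, 0, 0, 50], [0, 0, 0.025, 0, 0, 0, 50], [0, 0, 0.05, 0, 0, 0, 50], [0, 0, 0.05, 0, 0, 0, 50], [0, 0, 0.05, 0, 0, 0, 50], [0, 0, 0.05, 0, 0, 0, 50], [0, 0, 0.02, 0, 0, 0, 50], [0, 0, 0.01, 0, 0, 0, 50], [0, 0, 0, 0, 0, 0, 50]]'
python3 to.py 628 -230 70 174
python3 - <<'E'
from h import *
im=r.read_camera("wrist")[:,:,::-1];cv2.imwrite("pics/w3.png",im[150:])
E
```

```text
clock: 13.23
eef_pos: [628.6, -229.1, 75.2]
ee_rot: [3.141, -0.001, 3.043]
wrist_force: [-0.8, -0.5, 0.3]
finger_gap: 50.2
grip_force: 0.0
t=13.2 tool d now [ 0.5 -0.9  5.2] rot [ 0.    -0.001  0.006] | d in goal axes [ 0.5 -0.9  5.2]
```

View pics/w3.png

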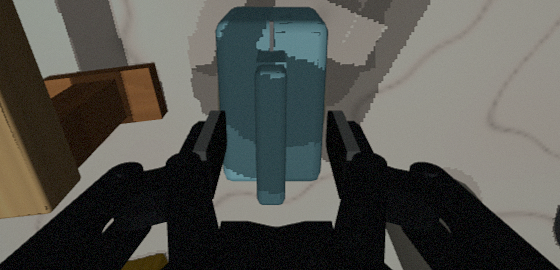

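The bar (column 272) is centred between the fingers (276). Close, lift, and carry towards the case.

In the tool's units: 4 mm is 0.01.

```bash
python3 shift.py '[[0, 0, 0.01, 0, 0, 0, 50], [0, 0, 0, 0, 0, 0, 5], [0, 0, 0, 0, 0, 0, 5], [0, 0, 0, 0, 0, 0, 5], [0, 0, 0, 0, 0, 0, 5], [0, 0, 0, 0, 0, 0, 5], [0, 0, 0, 0, 0, 0, 5], [0, 0, 0, 0, 0, 0, 5], [0, 0, 0, 0, 0, 0, 5]]' 70
python3 shift.py '[[0, 0, -0.0375, 0, 0, 0, 5], [0, 0, -0.0625, 0, 0, 0, 5], [0, 0, -0.0625, 0, 0, 0, 5], [0, 0, -0.0625, 0, 0, 0, 5], [0, 0, -0.0625, 0, 0, 0, 5], [0, 0, -0.0625, 0, 0, 0, 5], [0, 0, -0.0375, 0, 0, 0, 5], [0, 0, 0, 0, 0, 0, 5], [0, 0, 0, 0, 0, 0, 5]]'
python3 to.py 475 20 222 175.6
```

```text
clock: 14.03
eef_pos: [629.1, -230.7, 72.0]
ee_rot: [-3.141, 0.001, 3.042]
wrist_force: [-0.7, -2.7, 5.6]
finger_gap: 12.2
grip_force: 69.4
clock: 14.78
eef_pos: [628.4, -229.5, 225.7]
ee_rot: [3.141, -0.001, 3.042]
wrist_force: [0.4, -0.7, -3.4]
finger_gap: 12.2
grip_force: 68.7
t=14.8 tool d now [177.4 233.    4. ] rot [ 0.001 -0.001 -0.023] | d in goal axes [172.1 237.    3.7]
```

In the tool's units: 23 mm is 0.0575, 18 mm is 0.045, -0.02 rad is -0.0127.

```bash
python3 shift.py '[[0.045, 0.0575, 0, 0, 0, -0.0127, 5], [0.045, 0.0575, 0, 0, 0, 0, 5], [0.045, 0.0575, 0, 0, 0, 0, 5], [0.045, 0.0575, 0, 0, 0, 0, 5], [0.045, 0.0575, 0, 0, 0, 0, 5], [0.045, 0.0575, 0, 0, 0, 0, 5], [0.045, 0.0575, 0, 0, 0, 0, 5], [0.045, 0.0575, 0, 0, 0, 0, 5], [0.045, 0.0575, 0, 0, 0, 0, 5], [0.03, 0.0575, 0, 0, 0, 0, 5]]'
python3 shift.py '[[0, 0.05, 0, 0, 0, 0, 5], [0, 0.05, 0, 0, 0, 0, 5], [0, 0.05, 0, 0, 0, 0, 5], [0, 0.05, 0, 0, 0, 0, 5], [0, 0.05, 0, 0, 0, 0, 5], [0, 0.05, 0, 0, 0, 0, 5], [0, 0.05, 0, 0, 0, 0, 5], [0, 0.05, 0, 0, 0, 0, 5], [0, 0.05, 0, 0, 0, 0, 5], [0, 0.025, 0, 0, 0, 0, 5]]'
python3 shift.py '[[0, 0, 0, 0, 0, 0, 5]]'
python3 to.py 482.2 213.7 80 175.6
```

```text
clock: 15.62
eef_pos: [469.9, 15.3, 223.8]
ee_rot: [3.14, -0.008, 3.061]
wrist_force: [0.4, 0.3, -4.0]
finger_gap: 12.4
grip_force: 68.7
clock: 16.45
eef_pos: [487.5, 204.6, 224.0]
ee_rot: [-3.141, -0.005, 3.063]
wrist_force: [-0.1, 0.1, -3.2]
finger_gap: 12.2
grip_force: 68.7
clock: 16.53
eef_pos: [487.9, 204.3, 224.4]
ee_rot: [-3.141, -0.004, 3.064]
wrist_force: [-0.4, 0.1, -3.1]
finger_gap: 12.6
grip_force: 68.7
t=16.5 tool d now [  5.9   8.9 144.4] rot [-0.    -0.004 -0.   ] | d in goal axes [  6.4   8.9 144.4]
```

In the tool's units: 22 mm is 0.055, 20 mm is 0.05.

```bash
python3 shift.py '[[0.0075, 0.0125, 0, 0, 0, 0, 5], [0.0075, 0.01, 0.025, 0, 0, 0, 5], [0, 0, 0.055, 0, 0, 0, 5], [0, 0, 0.055, 0, 0, 0, 5], [0, 0, 0.055, 0, 0, 0, 5], [0, 0, 0.055, 0, 0, 0, 5], [0, 0, 0.05, 0, 0, 0, 5], [0, 0, 0.03, 0, 0, 0, 5], [0, 0, 0.015, 0, 0, 0, 5], [0, 0, 0, 0, 0, 0, 5]]'
python3 shift.py '[[0, 0, 0.0075, 0, 0, 0, 5], [0, 0, 0.005, 0, 0, 0, 5], [0, 0, 0.005, 0, 0, 0, 5], [0, 0, 0.0025, 0, 0, 0, 5], [0, 0, 0, 0, 0, 0, 5]]'
```

```text
clock: 17.37
eef_pos: [482.8, 211.2, 88.8]
ee_rot: [-3.14, -0.004, 3.061]
wrist_force: [0.8, 0.6, -3.0]
finger_gap: 12.9
grip_force: 68.7
clock: 17.78
eef_pos: [484.1, 212.3, 82.6]
ee_rot: [3.141, 0.001, 3.062]
wrist_force: [0.9, -0.2, -2.8]
finger_gap: 12.6
grip_force: 68.8
```

In the tool's units: 1 mm is 0.0025.

```bash
python3 shift.py '[[0, 0, 0.0025, 0, 0, 0, 5], [0, 0, 0.0025, 0, 0, 0, 5], [0, 0, 0.0025, 0, 0, 0, 5], [0, 0, 0, 0, 0, 0, 5], [0, 0, 0, 0, 0, 0, 40], [0, 0, 0, 0, 0, 0, 40], [0, 0, 0, 0, 0, 0, 40], [0, 0, 0, 0, 0, 0, 40]]'
python3 shift.py '[[0, 0, -0.025, 0, 0, 0, 40], [0, 0, -0.05, 0, 0, 0, 40], [0, 0, -0.075, 0, 0, 0, 40], [0, 0, -0.075, 0, 0, 0, 40], [0, 0, -0.075, 0, 0, 0, 40], [0, 0, -0.075, 0, 0, 0, 40], [0, 0, -0.075, 0, 0, 0, 40], [0, 0, -0.075, 0, 0, 0, 40], [0, 0, -0.075, 0, 0, 0, 40], [0, 0, 0, 0, 0, 0, 0]]'
python3 to.py 671.5 261.3 325 175.6
python3 - <<'E'
from h import *
a=r.read_camera("top");b=r.read_camera("scene")
cv2.imwrite("pics/t3.png",np.vstack([cv2.resize(a[130:330,20:290,::-1],(540,300)),cv2.resize(b[130:270,300:560,::-1],(540,290))]))
E
```

```text
clock: 18.45
eef_pos: [484.3, 212.3, 79.6]
ee_rot: [3.141, 0.001, 3.062]
wrist_force: [0.6, 0.7, 0.3]
finger_gap: 39.8
grip_force: 0.0
clock: 19.28
eef_pos: [487.2, 213.1, 326.7]
ee_rot: [3.138, 0.014, 3.062]
wrist_force: [-0.6, -0.6, 1.4]
finger_gap: 29.3
grip_force: 0.0
t=19.3 tool d now [-179.9   62.7    4.5] rot [ 0.004  0.014 -0.003] | d in goal axes [-180.1   62.2    1.7]
```

View pics/t3.png

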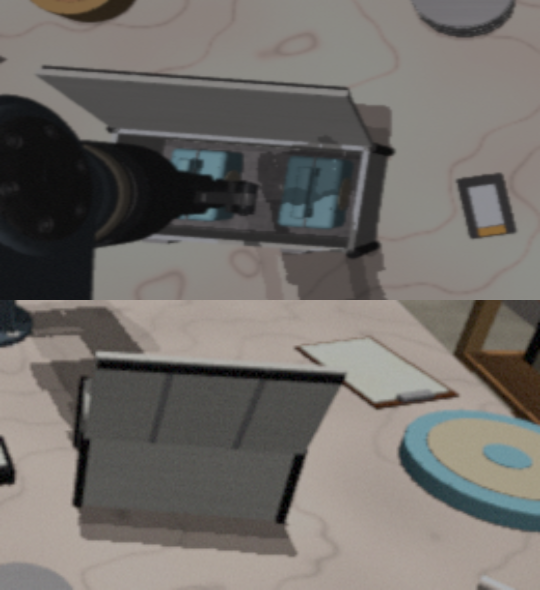

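Both film cases stand upright in the transit case, seen at (205,180) and (315,190) in the upper panel, and the lid still leans back. Now going over the lid to a spot behind it with the fingers shut.

In the tool's units: -20 mm is -0.05, 7 mm is 0.0175.

```bash
python3 shift.py '[[-0.05, 0.0175, 0, 0, 0, 0, 0], [-0.05, 0.0175, 0, 0, 0, 0, 0], [-0.05, 0.0175, 0, 0, 0, 0, 0], [-0.05, 0.0175, 0, 0, 0, 0, 0], [-0.05, 0.0175, 0, 0, 0, 0, 0], [-0.05, 0.0175, 0, 0, 0, 0, 0], [-0.05, 0.0175, 0, 0, 0, 0, 0], [-0.05, 0.0175, 0, 0, 0, 0, 0], [-0.05, 0.0175, 0, 0, 0, 0, 0], [0, 0, 0, 0, 0, 0, 0]]'
python3 shift.py '[[0, 0, 0.0625, 0, 0, 0, 0], [0, 0, 0.0625, 0, 0, 0, 0], [0, 0, 0.0625, 0, 0, 0, 0], [0, 0, 0.0625, 0, 0, 0, 0], [0, 0, 0.025, 0, 0, 0, 0], [0, 0, 0, 0, 0, 0, 0]]'
python3 to.py 600 265 215 175.6
```

```text
clock: 20.22
eef_pos: [670.8, 260.8, 316.2]
ee_rot: [-3.141, -0.001, 3.061]
wrist_force: [0.6, 0.4, -0.5]
finger_gap: 0.1
grip_force: 0.0
clock: 20.72
eef_pos: [665.0, 259.9, 204.6]
ee_rot: [-3.139, -0.01, 3.062]
wrist_force: [1.2, -0.6, 0.7]
finger_gap: -0.0
grip_force: 0.0
t=20.7 tool d now [65.3 -0.2 -9.8] rot [-0.003 -0.01  -0.003] | d in goal axes [ 65.2   0.1 -10.4]
```

In the tool's units: 8 mm is 0.02, -5 mm is -0.0125.

```bash
python3 shift.py '[[0.0125, 0, -0.0125, 0, 0, 0, 0], [0.02, 0, -0.0125, 0, 0, 0, 0], [0.02, 0, 0, 0, 0, 0, 0], [0.02, 0, 0, 0, 0, 0, 0], [0.02, 0, 0, 0, 0, 0, 0], [0.02, 0, 0, 0, 0, 0, 0], [0.02, 0, 0, 0, 0, 0, 0], [0.02, 0, 0, 0, 0, 0, 0], [0.02, 0, 0, 0, 0, 0, 0], [0.02, 0, 0, 0, 0, 0, 0]]'
python3 shift.py '[[0.0125, 0, 0, 0, 0, 0, 0], [0.0125, 0, 0, 0, 0, 0, 0], [0, 0, 0, 0, 0, 0, 0]]'
python3 - <<'E'
from h import *
a=r.read_camera("top");b=r.read_camera("scene")
cv2.imwrite("pics/t4.png",np.vstack([cv2.resize(a[130:330,20:290,::-1],(540,300)),cv2.resize(b[90:270,300:560,::-1],(430,290))[:, :540] if 0 else cv2.resize(b[90:270,300:560,::-1],(540,290))]))
E
```

```text
clock: 21.55
eef_pos: [590.8, 266.9, 219.3]
ee_rot: [-3.142, -0.0, 3.062]
wrist_force: [0.5, -1.1, -0.6]
finger_gap: -0.1
grip_force: 0.2
clock: 21.8
eef_pos: [580.9, 267.8, 219.8]
ee_rot: [-3.142, 0.0, 3.062]
wrist_force: [0.4, -0.7, 2.7]
finger_gap: 0.1
grip_force: 0.0
```

View pics/t4.png

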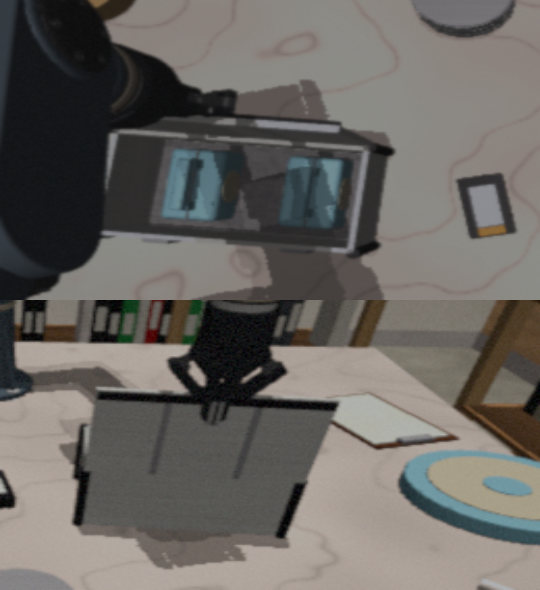

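The lid is pushed to nearly upright, with the fingers behind its middle. A little more, then let go at once.

In the tool's units: -20 mm is -0.05, -15 mm is -0.0375.

```bash
python3 shift.py '[[0.0125, 0, 0, 0, 0, 0, 0], [0.015, 0, 0, 0, 0, 0, 0], [0.0175, 0, 0, 0, 0, 0, 0], [-0.0125, 0, 0, 0, 0, 0, 0], [-0.0375, 0, 0, 0, 0, 0, 0], [-0.05, 0, 0, 0, 0, 0, 0], [-0.05, 0, 0, 0, 0, 0, 0], [0, 0, 0, 0, 0, 0, 0], [0, 0, 0, 0, 0, 0, 0], [0, 0, 0, 0, 0, 0, 0]]'
python3 shift.py '[[0, 0, 0, 0, 0, 0, 0], [0, 0, 0, 0, 0, 0, 0], [0, 0, 0, 0, 0, 0, 0], [0, 0, 0, 0, 0, 0, 0], [0, 0, 0, 0, 0, 0, 0], [0, 0, 0, 0, 0, 0, 0]]'
python3 - <<'E'
from h import *
a=r.read_camera("top");b=r.read_camera("scene")
cv2.imwrite("pics/t5.png",np.vstack([cv2.resize(a[130:330,20:290,::-1],(540,300)),cv2.resize(b[90:270,300:560,::-1],(540,290))]))
E
```

```text
clock: 22.73
eef_pos: [622.4, 264.2, 218.2]
ee_rot: [-3.141, -0.003, 3.062]
wrist_force: [0.6, 0.2, -0.4]
finger_gap: 0.4
grip_force: 0.0
clock: 23.23
eef_pos: [623.4, 264.4, 219.5]
ee_rot: [3.142, 0.0, 3.062]
wrist_force: [0.5, -0.1, -0.7]
finger_gap: -0.2
grip_force: 0.0
```

View pics/t5.png

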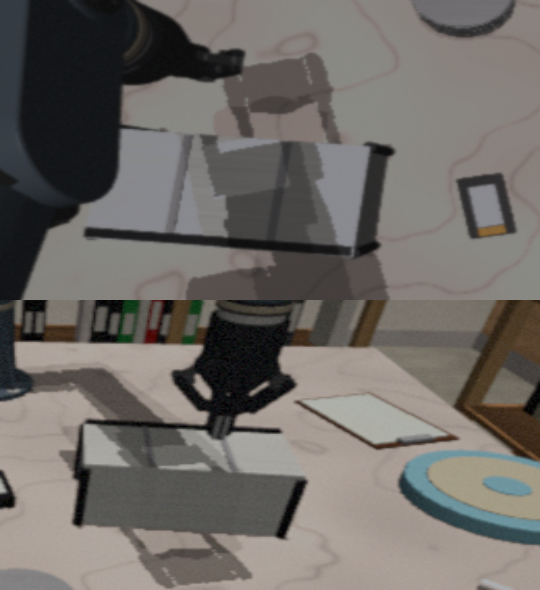

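The lid lies fully shut and the fingers are clear behind it. Next I'll measure the cassettes and the rail.

```bash
cat > tapes.py <<'E'
from h import *
im=r.read_camera("top")[:,:,::-1].copy();hsv=cv2.cvtColor(im,cv2.COLOR_BGR2HSV);H,S,V=cv2.split(hsv)
d=(V<60);d[:225]=0;d[310:]=0;d[:,:235]=0;d[:,408:]=0
d=cv2.morphologyEx(d.astype(np.uint8),cv2.MORPH_CLOSE,np.ones((9,9)))
for b in blobs(d):
    l=((V>105)&(S<60)).astype(np.uint8)
    m=np.zeros_like(d);cv2.fillPoly(m,[b],1);lab=cv2.minAreaRect(ray("top",np.argwhere((m&l)>0)[:,::-1],24).astype(np.float32)) if (m&l).sum()>5 else None
    print("tape",b.mean(0).round(),rect(ray("top",b,24)))
w=((H>8)&(H<25)&(S>90)&(V>90));w[:175]=0;w[340:]=0;w[:,:425]=0;w[:,470:]=0
for b in blobs(w): print("rail",rect(ray("top",b,100)),cv2.contourArea(b))
E
python3 tapes.py; python3 to.py 465 26.5 219 191.5; python3 -c "
from h import *
print(r.observe()['joint_positions'].round(2))"
```

```text
tape [316. 266.] (array([464.7, -93.9]), 87.4, 50.8, 12.2)
tape [262. 265.] (array([465.9,  25.6]), 87.2, 49.8, 11.4)
tape [377. 263.] (array([ 473.8, -226.7]), 86.8, 54.0, -12.6)
rail (array([ 493. , -359.9]), 317.0, 33.9, 1.8) 2409.5
t=23.4 tool d now [ 139.1 -249.7    0.3] rot [ 0.    0.   -0.28] | d in goal axes [ 202.8 -201.4    0.4]
[ 0.24  0.61  1.3   0.    1.23 -1.25]
```

The manual's scale: shifts go in shares of 0.4 m and turns go in shares of pi/2 rad. Converting my numbers, -25 mm is -0.0625, 14 mm is 0.035.

```bash
python3 shift.py '[[0.035, -0.0625, 0, 0, 0, 0, 85], [0.035, -0.0625, 0, 0, 0, 0, 85], [0.035, -0.0625, 0, 0, 0, 0, 85], [0.035, -0.0625, 0, 0, 0, 0, 85], [0.035, -0.0625, 0, 0, 0, 0, 85], [0.035, -0.0625, 0, 0, 0, 0, 85], [0.035, -0.0625, 0, 0, 0, 0, 85], [0.035, -0.0625, 0, 0, 0, 0, 85], [0.035, -0.0625, 0, 0, 0, 0, 85], [0.0325, -0.0625, 0, 0, 0, 0, 85]]'
python3 shift.py '[[0, 0, 0, 0, 0, -0.0637, 85], [0, 0, 0, 0, 0, -0.0637, 85], [0, 0, 0, 0, 0, -0.0509, 85], [0, 0, 0.0625, 0, 0, 0, 85], [0, 0, 0.0625, 0, 0, 0, 85], [0, 0, 0.0625, 0, 0, 0, 85], [0, 0, 0.0625, 0, 0, 0, 85], [0, 0, 0.0625, 0, 0, 0, 85], [0, 0, 0.05, 0, 0, 0, 85], [0, 0, 0, 0, 0, 0, 85]]'
python3 shift.py '[[0, 0, 0, 0, 0, 0, 85]]' 60
python3 to.py 466 26 3 191.5
```

```text
clock: 24.22
eef_pos: [464.2, 25.2, 219.6]
ee_rot: [-3.141, 0.0, 3.062]
wrist_force: [0.5, 0.0, -0.2]
finger_gap: 85.2
grip_force: 0.0
clock: 25.05
eef_pos: [463.1, 26.4, 71.5]
ee_rot: [3.139, -0.006, -2.942]
wrist_force: [0.2, 0.6, 0.1]
finger_gap: 85.0
grip_force: 0.0
clock: 25.13
eef_pos: [464.7, 26.2, 73.8]
ee_rot: [3.141, -0.002, -2.941]
wrist_force: [-0.3, -0.1, -0.0]
finger_gap: 85.1
grip_force: 0.0
t=25.1 tool d now [-1.3 -0.5 70.8] rot [ 0.001 -0.002 -0.001] | d in goal axes [-1.2 -0.5 70.8]
```

In the tool's units: 20 mm is 0.05, 15 mm is 0.0375.

```bash
python3 shift.py '[[-0.0025, 0, 0.05, 0, 0, 0, 85], [0, 0, 0.05, 0, 0, 0, 85], [0, 0, 0.0375, 0, 0, 0, 85], [0, 0, 0.025, 0, 0, 0, 85], [0, 0, 0.0125, 0, 0, 0, 85], [0, 0, 0, 0, 0, 0, 85], [0, 0, 0, 0, 0, 0, 40], [0, 0, 0, 0, 0, 0, 40], [0, 0, 0, 0, 0, 0, 40], [0, 0, 0, 0, 0, 0, 40]]'
python3 shift.py '[[0, 0, 0, 0, 0, 0, 40], [0, 0, 0, 0, 0, 0, 40], [0, 0, 0, 0, 0, 0, 40], [0, 0, 0, 0, 0, 0, 40]]' 60
```

```text
clock: 25.97
eef_pos: [466.7, 26.3, 5.5]
ee_rot: [-3.141, 0.002, -2.941]
wrist_force: [-0.4, -1.4, 4.4]
finger_gap: 50.7
grip_force: 62.9
clock: 26.3
eef_pos: [466.7, 26.3, 5.5]
ee_rot: [-3.141, 0.002, -2.941]
wrist_force: [0.4, 1.2, 6.2]
finger_gap: 50.5
grip_force: 62.9
```

In the tool's units: -30 mm is -0.075, -25 mm is -0.0625, 0.06 rad is 0.0382.

```bash
python3 shift.py '[[0, 0, -0.0375, 0, 0, 0, 40], [0, 0, -0.0625, 0, 0, 0, 40], [0, 0, -0.075, 0, 0, 0, 40], [0, 0, -0.075, 0, 0, 0, 40], [0, 0, -0.075, 0, 0, 0, 40], [0, 0, -0.075, 0, 0, 0, 40], [0, 0, -0.05, 0, 0, 0.0382, 40], [0, 0, 0, 0, 0, 0.0382, 40], [0, 0, 0, 0, 0, 0.0318, 40], [0, 0, 0, 0, 0, 0, 40]]'
python3 to.py 593 -357.4 190 181.75
```

```text
clock: 27.13
eef_pos: [465.8, 26.5, 185.4]
ee_rot: [-3.141, 0.002, -3.112]
wrist_force: [1.5, 0.5, -1.6]
finger_gap: 50.6
grip_force: 63.0
t=27.1 tool d now [-115.8 -387.5   -4.3] rot [-0.     0.002 -0.001] | d in goal axes [-115.4 -387.6   -4.6]
```

In the tool's units: -20 mm is -0.05, -6 mm is -0.015.

```bash
python3 shift.py '[[-0.015, -0.05, 0, 0, 0, 0, 40], [-0.015, -0.05, 0, 0, 0, 0, 40], [-0.015, -0.05, 0, 0, 0, 0, 40], [-0.015, -0.05, 0, 0, 0, 0, 40], [-0.015, -0.05, 0, 0, 0, 0, 40], [-0.015, -0.05, 0, 0, 0, 0, 40], [-0.015, -0.05, 0, 0, 0, 0, 40], [-0.015, -0.05, 0, 0, 0, 0, 40], [-0.015, -0.05, 0, 0, 0, 0, 40], [-0.015, -0.05, 0, 0, 0, 0, 40]]'
python3 shift.py '[[-0.015, -0.05, 0, 0, 0, 0, 40], [-0.015, -0.05, 0, 0, 0, 0, 40], [-0.015, -0.05, 0, 0, 0, 0, 40], [-0.015, -0.05, 0, 0, 0, 0, 40], [-0.015, -0.05, 0, 0, 0, 0, 40], [-0.015, -0.05, 0, 0, 0, 0, 40], [-0.015, -0.05, 0, 0, 0, 0, 40], [-0.015, -0.05, 0, 0, 0, 0, 40], [-0.015, -0.05, 0, 0, 0, 0, 40], [0, -0.0175, 0, 0, 0, 0, 40]]'
python3 shift.py '[[0, 0, 0, 0, 0, 0, 40], [0, 0, 0, 0, 0, 0, 40], [0, 0, 0, 0, 0, 0, 40]]'
python3 to.py 593 -357.4 106 181.75
python3 - <<'E'
from h import *
c=r.calibration("wrist");im=r.read_camera("wrist")[:,:,::-1];cv2.imwrite("pics/w4.png",im)
hsv=cv2.cvtColor(im,cv2.COLOR_BGR2HSV);H,S,V=cv2.split(hsv)
w=((H>8)&(H<25)&(S>80)&(V>80))
# rail edges row by row
for v in range(0,420,30):
    x=np.where(w[v])[0]
    if len(x)>8:
        g=np.split(x,np.where(np.diff(x)>3)[0]+1);g=max(g,key=len);print(v,g[0],g[-1],ray("wrist",[(g[0],v),(g[-1]+1,v)],100,c).round(0).tolist(),hsv[v,g[len(g)//4]],hsv[v,g[-3]])
E
```

```text
clock: 27.97
eef_pos: [531.7, -172.4, 183.9]
ee_rot: [3.141, -0.001, -3.11]
wrist_force: [-0.3, -0.3, -2.1]
finger_gap: 50.6
grip_force: 63.0
clock: 28.8
eef_pos: [592.2, -359.9, 183.7]
ee_rot: [-3.14, 0.001, -3.112]
wrist_force: [1.1, -1.1, -0.7]
finger_gap: 50.6
grip_force: 63.0
clock: 29.05
eef_pos: [590.9, -355.3, 183.9]
ee_rot: [3.14, -0.002, -3.11]
wrist_force: [0.1, -0.4, -1.5]
finger_gap: 50.4
grip_force: 63.0
t=29.1 tool d now [-2.2 -2.3 77.8] rot [ 0.002 -0.002  0.001] | d in goal axes [-2.1 -2.2 77.9]
0 244 300 [[449.0, -379.0], [447.0, -343.0]] [ 20 117 133] [ 18 111 138]
30 245 299 [[465.0, -378.0], [464.0, -343.0]] [ 19 111 136] [ 18 105 146]
60 246 299 [[482.0, -377.0], [481.0, -342.0]] [ 19 114 137] [ 18 108 106]
90 247 298 [[501.0, -377.0], [500.0, -342.0]] [ 18 117 122] [ 19 115 131]
120 248 296 [[520.0, -376.0], [519.0, -342.0]] [ 18 118 121] [ 18 115 131]
150 249 269 [[541.0, -375.0], [540.0, -360.0]] [ 18 130 114] [ 19 120 134]
210 241 313 [[586.0, -381.0], [584.0, -326.0]] [ 11 190  83] [ 13 212 149]
```

Rail width reads 35 mm and its centre line extrapolates to y≈-357 at x=593, agreeing with the top view. Lowering.

In the tool's units: 20 mm is 0.05, 15 mm is 0.0375.

```bash
python3 shift.py '[[-0.0025, -0.0025, 0.0375, 0, 0, 0, 40], [-0.0025, -0.0025, 0.05, 0, 0, 0, 40], [0, 0, 0.05, 0, 0, 0, 40], [0, 0, 0.025, 0, 0, 0, 40], [0, 0, 0.0125, 0, 0, 0, 40], [0, 0, 0.005, 0, 0, 0, 40], [0, 0, 0, 0, 0, 0, 40], [0, 0, 0, 0, 0, 0, 40]]'
python3 to.py 593 -357 105.5 181.75
```

```text
clock: 29.77
eef_pos: [594.4, -359.3, 113.5]
ee_rot: [-3.14, 0.002, -3.111]
wrist_force: [-0.8, 0.7, -1.3]
finger_gap: 50.5
grip_force: 63.0
t=29.8 tool d now [1.4 2.4 8. ] rot [-0.001  0.002 -0.   ] | d in goal axes [1.3 2.3 8. ]
```

In the tool's units: 2 mm is 0.005, 1 mm is 0.0025.

```bash
python3 shift.py '[[0, 0.005, 0.005, 0, 0, 0, 40], [0, 0, 0.005, 0, 0, 0, 40], [0, 0, 0.0025, 0, 0, 0, 40], [0, 0, 0, 0, 0, 0, 40], [0, 0, 0, 0, 0, 0, 40]]'
python3 to.py 593 -357 105.5 181.75
```

```text
clock: 30.18
eef_pos: [593.7, -357.0, 107.4]
ee_rot: [-3.142, -0.0, -3.111]
wrist_force: [-0.3, -0.2, -1.0]
finger_gap: 51.1
grip_force: 63.0
t=30.2 tool d now [ 0.7 -0.   1.9] rot [-0. -0. -0.] | d in goal axes [ 0.7 -0.   1.9]
```

In the tool's units: 1 mm is 0.0025.

```bash
python3 shift.py '[[0, 0, 0.0025, 0, 0, 0, 40], [0, 0, 0.0025, 0, 0, 0, 40], [0, 0, 0, 0, 0, 0, 40]]'
python3 shift.py '[[0, 0, 0, 0, 0, 0, 56], [0, 0, 0, 0, 0, 0, 62], [0, 0, 0, 0, 0, 0, 75], [0, 0, 0, 0, 0, 0, 75], [0, 0, 0, 0, 0, 0, 75], [0, 0, -0.0375, 0, 0, 0, 75], [0, 0, -0.05, 0, 0, 0, 75], [0, 0, -0.0625, 0, 0, 0, 75], [0, 0, -0.0625, 0, 0, 0, 75], [0, 0, 0, 0, 0, 0, 75]]'
python3 to.py 465.5 -95 185 192.3
```

```text
clock: 30.43
eef_pos: [593.8, -357.1, 105.6]
ee_rot: [-3.141, 0.0, -3.111]
wrist_force: [-0.2, 0.4, 0.3]
finger_gap: 50.3
grip_force: 63.1
clock: 31.27
eef_pos: [596.5, -359.2, 196.5]
ee_rot: [-3.134, 0.008, -3.111]
wrist_force: [0.3, -0.5, 0.5]
finger_gap: 75.0
grip_force: 0.0
t=31.3 tool d now [123.  268.1   8.4] rot [-0.008  0.008 -0.184] | d in goal axes [ 71.8 286.   11.5]
```

In the tool's units: 27 mm is 0.0675, 25 mm is 0.0625, -0.09 rad is -0.0573.

```bash
python3 shift.py '[[0.03, 0.0675, 0, 0, 0, 0, 85], [0.03, 0.0675, 0, 0, 0, 0, 85], [0.03, 0.0675, 0, 0, 0, 0, 85], [0.03, 0.0675, 0, 0, 0, 0, 85], [0.03, 0.0675, 0, 0, 0, 0, 85], [0.03, 0.0675, 0, 0, 0, 0, 85], [0.03, 0.0675, 0, 0, 0, 0, 85], [0.03, 0.0675, 0, 0, 0, 0, 85], [0.03, 0.0675, 0, 0, 0, -0.0573, 85], [0.025, 0.0625, 0, 0, 0, -0.0573, 85]]'
python3 shift.py '[[0, 0, 0, 0, 0, 0, 85], [0, 0, 0, 0, 0, 0, 85]]'
python3 tapes.py
python3 - <<'E'
from h import *
c=r.calibration("wrist");im=r.read_camera("wrist")[:,:,::-1];cv2.imwrite("pics/w5.png",im)
V=im.max(2)
d=cv2.morphologyEx((V<55).astype(np.uint8),cv2.MORPH_CLOSE,np.ones((15,15)));d[270:]=0
for b in blobs(d,1500): print(b.mean(0).round(),rect(ray("wrist",b,24,c)))
E
python3 to.py 465.5 -95 80 192.3
```

```text
clock: 32.1
eef_pos: [464.4, -92.1, 190.1]
ee_rot: [3.141, -0.0, -2.927]
wrist_force: [0.4, 0.3, 0.6]
finger_gap: 84.8
grip_force: 0.0
clock: 32.27
eef_pos: [464.7, -92.5, 190.2]
ee_rot: [3.141, -0.0, -2.93]
wrist_force: [0.9, -0.0, -0.6]
finger_gap: 84.8
grip_force: 0.0
tape [325. 302.] (array([ 389.7, -122.3]), 79.6, 37.3, 69.8)
tape [344. 266.] (array([ 468. , -158.1]), 276.6, 185.4, -89.5)
rail (array([ 440.7, -361.4]), 212.3, 34.1, 1.7) 1658.0
rail (array([ 557.9, -369.5]), 29.4, 10.3, -89.5) 70.0
[521. 230.] (array([446.4, 166.8]), 107.7, 104.8, 12.0)
[275. 186.] (array([463.5, -94.8]), 92.4, 52.4, 13.2)
[144. 167.] (array([ 472.3, -225.1]), 93.0, 56.5, -12.6)
[410.  28.] (array([301.7,  -9.3]), 128.9, 34.7, -62.0)
t=32.4 tool d now [  1.2  -0.2 110.5] rot [-0.001  0.001 -0.005] | d in goal axes [  1.1  -0.4 110.5]
```

Wrist view (numeric only) confirms cassette 1 at (464,-95) at 13° and cassette 2 unmoved.

In the tool's units: 30 mm is 0.075, 25 mm is 0.0625.

```bash
python3 shift.py '[[0.0025, -0.0025, 0.0375, 0, 0, 0, 85], [0, 0, 0.0625, 0, 0, 0, 85], [0, 0, 0.075, 0, 0, 0, 85], [0, 0, 0.075, 0, 0, 0, 85], [0, 0, 0.075, 0, 0, 0, 85], [0, 0, 0.0625, 0, 0, 0, 85], [0, 0, 0.0375, 0, 0, 0, 85], [0, 0, 0.02, 0, 0, 0, 85], [0, 0, 0.01, 0, 0, 0, 85], [0, 0, 0, 0, 0, 0, 85]]'
python3 shift.py '[[0, 0, 0.0025, 0, 0, 0, 85], [0, 0, 0, 0, 0, 0, 85], [0, 0, 0, 0, 0, 0, 40], [0, 0, 0, 0, 0, 0, 40], [0, 0, 0, 0, 0, 0, 40], [0, 0, 0, 0, 0, 0, 40], [0, 0, 0, 0, 0, 0, 40], [0, 0, 0, 0, 0, 0, 40], [0, 0, 0, 0, 0, 0, 40]]' 60
python3 to.py 493 -360.2 190 181.75
```

```text
clock: 33.2
eef_pos: [465.2, -95.6, 7.7]
ee_rot: [3.142, -0.0, -2.933]
wrist_force: [-0.2, 0.5, 0.5]
finger_gap: 85.0
grip_force: 0.0
clock: 33.95
eef_pos: [465.1, -95.0, 8.3]
ee_rot: [-3.141, 0.001, -2.931]
wrist_force: [-1.0, 0.7, 5.7]
finger_gap: 50.4
grip_force: 62.4
t=34.0 tool d now [  27.9 -265.3 -181.4] rot [-0.001  0.001  0.18 ] | d in goal axes [ -19.8 -265.9 -181.7]
```

In the tool's units: -30 mm is -0.075, -25 mm is -0.0625, 0.06 rad is 0.0382.

```bash
python3 shift.py '[[0, 0, -0.0375, 0, 0, 0, 40], [0, 0, -0.0625, 0, 0, 0, 40], [0, 0, -0.075, 0, 0, 0, 40], [0, 0, -0.075, 0, 0, 0, 40], [0, 0, -0.075, 0, 0, 0, 40], [0, 0, -0.075, 0, 0, 0, 40], [0, 0, -0.05, 0, 0, 0.0382, 40], [0, 0, 0, 0, 0, 0.0382, 40], [0, 0, 0, 0, 0, 0.0382, 40], [0, 0, 0, 0, 0, 0, 40]]'
python3 shift.py '[[-0.005, -0.05, 0, 0, 0, 0, 40], [-0.005, -0.05, 0, 0, 0, 0, 40], [-0.005, -0.05, 0, 0, 0, 0, 40], [-0.005, -0.05, 0, 0, 0, 0, 40], [-0.005, -0.05, 0, 0, 0, 0, 40], [-0.005, -0.05, 0, 0, 0, 0, 40], [-0.005, -0.05, 0, 0, 0, 0, 40], [-0.005, -0.05, 0, 0, 0, 0, 40], [-0.005, -0.05, 0, 0, 0, 0, 40], [-0.005, -0.05, 0, 0, 0, 0, 40]]'
python3 shift.py '[[0, -0.05, 0, 0, 0, 0, 40], [0, -0.05, 0, 0, 0, 0, 40], [0, -0.0375, 0, 0, 0, 0, 40], [0, -0.02, 0, 0, 0, 0, 40], [0, -0.0075, 0, 0, 0, 0, 40], [0, 0, 0, 0, 0, 0, 40], [0, 0, 0, 0, 0, 0, 40]]'
python3 to.py 493 -360.2 108 181.75
```

```text
clock: 34.78
eef_pos: [464.5, -94.7, 188.0]
ee_rot: [-3.141, 0.001, -3.112]
wrist_force: [-0.3, -0.6, -1.1]
finger_gap: 50.5
grip_force: 63.3
clock: 35.62
eef_pos: [490.2, -294.7, 186.6]
ee_rot: [3.14, -0.001, -3.11]
wrist_force: [0.9, 0.2, -2.2]
finger_gap: 50.3
grip_force: 63.3
clock: 36.2
eef_pos: [492.4, -359.0, 187.0]
ee_rot: [3.14, -0.001, -3.111]
wrist_force: [-0.3, 0.1, -1.1]
finger_gap: 50.6
grip_force: 63.3
t=36.2 tool d now [-0.6 -1.4 79. ] rot [ 0.002 -0.001  0.   ] | d in goal axes [-0.6 -1.2 79. ]
```

In the tool's units: 20 mm is 0.05, 15 mm is 0.0375.

```bash
python3 shift.py '[[0, 0, 0.0375, 0, 0, 0, 40], [0, 0, 0.05, 0, 0, 0, 40], [0, 0, 0.05, 0, 0, 0, 40], [0, 0, 0.025, 0, 0, 0, 40], [0, 0, 0.0125, 0, 0, 0, 40], [0, 0, 0.005, 0, 0, 0, 40], [0, 0, 0.005, 0, 0, 0, 40], [0, 0, 0, 0, 0, 0, 40], [0, 0, 0, 0, 0, 0, 40]]'
python3 to.py 493 -360 108 181.75
```

```text
clock: 36.95
eef_pos: [493.2, -360.6, 114.2]
ee_rot: [-3.14, 0.001, -3.111]
wrist_force: [-1.2, 1.0, -1.4]
finger_gap: 50.2
grip_force: 63.3
t=37.0 tool d now [0.2 0.6 6.2] rot [-0.001  0.001 -0.   ] | d in goal axes [0.2 0.6 6.2]
```

In the tool's units: 2 mm is 0.005, 1 mm is 0.0025.

```bash
python3 shift.py '[[0, 0, 0.005, 0, 0, 0, 40], [0, 0, 0.005, 0, 0, 0, 40], [0, 0, 0.0025, 0, 0, 0, 40], [0, 0, 0.0025, 0, 0, 0, 40], [0, 0, 0, 0, 0, 0, 40], [0, 0, 0, 0, 0, 0, 40]]'
python3 to.py 493 -360 108 181.75
```

```text
clock: 37.45
eef_pos: [492.7, -360.2, 108.4]
ee_rot: [-3.141, 0.0, -3.111]
wrist_force: [-1.2, 1.1, 5.4]
finger_gap: 50.6
grip_force: 64.0
t=37.5 tool d now [-0.3  0.2  0.4] rot [-0.  0. -0.] | d in goal axes [-0.3  0.2  0.4]
```

Contact (+5 N). Release, rise, and go to cassette 2.

In the tool's units: -25 mm is -0.0625, -20 mm is -0.05.

```bash
python3 shift.py '[[0, 0, 0, 0, 0, 0, 56], [0, 0, 0, 0, 0, 0, 62], [0, 0, 0, 0, 0, 0, 75], [0, 0, 0, 0, 0, 0, 75], [0, 0, 0, 0, 0, 0, 75], [0, 0, -0.0375, 0, 0, 0, 75], [0, 0, -0.05, 0, 0, 0, 75], [0, 0, -0.0625, 0, 0, 0, 75], [0, 0, -0.0625, 0, 0, 0, 75], [0, 0, 0, 0, 0, 0, 75]]'
python3 shift.py '[[0.005, 0.055, 0, 0, 0, 0, 85], [0.005, 0.055, 0, 0, 0, 0, 85], [0.005, 0.055, 0, 0, 0, 0, 85], [0.005, 0.055, 0, 0, 0, 0.0764, 85], [0.005, 0.055, 0, 0, 0, 0.0764, 85], [0, 0.055, 0, 0, 0, 0, 85], [0, 0, 0, 0, 0, 0, 85], [0, 0, 0, 0, 0, 0, 85]]'
python3 - <<'E'
from h import *
c=r.calibration("wrist");im=r.read_camera("wrist")[:,:,::-1];cv2.imwrite("pics/w6.png",im)
V=im.max(2)
d=cv2.morphologyEx((V<55).astype(np.uint8),cv2.MORPH_CLOSE,np.ones((15,15)));d[270:]=0
for b in blobs(d,1500): print(b.mean(0).round(),rect(ray("wrist",b,24,c)),rect(ray("wrist",b,124,c)))
E
python3 to.py 472.5 -228 8 168
```

```text
clock: 38.28
eef_pos: [495.2, -362.6, 197.4]
ee_rot: [-3.134, 0.007, -3.111]
wrist_force: [0.9, -0.0, 0.7]
finger_gap: 75.2
grip_force: 0.0
clock: 38.95
eef_pos: [486.5, -227.8, 191.9]
ee_rot: [3.142, -0.001, 2.934]
wrist_force: [-0.2, -0.4, -0.4]
finger_gap: 85.1
grip_force: 0.0
[271. 176.] (array([ 472.7, -228.5]), 90.5, 53.0, -11.9) (array([ 452.4, -222.8]), 61.4, 35.9, -11.9)
[106. 162.] (array([ 429.4, -394.2]), 228.2, 118.5, -16.2) (array([ 423.1, -335.2]), 154.8, 80.4, -16.2)
t=39.0 tool d now [ 14.2  -2.  184.1] rot [-0.001  0.     0.001] | d in goal axes [ 14.2  -2.1 184.1]
```

In the tool's units: 30 mm is 0.075, 25 mm is 0.0625.

```bash
python3 shift.py '[[0.0175, 0, 0.0375, 0, 0, 0, 85], [0.0175, 0, 0.0625, 0, 0, 0, 85], [0, 0, 0.075, 0, 0, 0, 85], [0, 0, 0.075, 0, 0, 0, 85], [0, 0, 0.075, 0, 0, 0, 85], [0, 0, 0.0625, 0, 0, 0, 85], [0, 0, 0.0375, 0, 0, 0, 85], [0, 0, 0.02, 0, 0, 0, 85], [0, 0, 0.015, 0, 0, 0, 85], [0, 0, 0, 0, 0, 0, 85]]'
python3 shift.py '[[0, 0, 0, 0, 0, 0, 85], [0, 0, 0, 0, 0, 0, 85], [0, 0, 0, 0, 0, 0, 40], [0, 0, 0, 0, 0, 0, 40], [0, 0, 0, 0, 0, 0, 40], [0, 0, 0, 0, 0, 0, 40], [0, 0, 0, 0, 0, 0, 40], [0, 0, 0, 0, 0, 0, 40], [0, 0, 0, 0, 0, 0, 40]]' 60
python3 to.py 393 -363.2 190 181.75
```

```text
clock: 39.83
eef_pos: [472.8, -226.6, 7.5]
ee_rot: [3.141, -0.001, 2.931]
wrist_force: [-0.1, 1.0, -0.2]
finger_gap: 84.9
grip_force: 0.0
clock: 40.58
eef_pos: [473.5, -226.3, 9.4]
ee_rot: [-3.141, 0.002, 2.932]
wrist_force: [-0.7, 0.1, 5.4]
finger_gap: 50.1
grip_force: 63.1
t=40.6 tool d now [  50.  -150.8 -180.5] rot [-0.001  0.002 -0.24 ] | d in goal axes [  84.7 -134.4 -180.6]
```

In the tool's units: -30 mm is -0.075, -25 mm is -0.0625, -0.08 rad is -0.0509.

```bash
python3 shift.py '[[0, 0, -0.0375, 0, 0, 0, 40], [0, 0, -0.0625, 0, 0, 0, 40], [0, 0, -0.075, 0, 0, 0, 40], [0, 0, -0.075, 0, 0, 0, 40], [0, 0, -0.075, 0, 0, 0, 40], [0, 0, -0.075, 0, 0, 0, 40], [0, 0, -0.05, 0, 0, -0.0509, 40], [0, 0, 0, 0, 0, -0.0509, 40], [0, 0, 0, 0, 0, -0.0509, 40], [0, 0, 0, 0, 0, 0, 40]]'
python3 shift.py '[[0.025, -0.04, 0, 0, 0, 0, 40], [0.025, -0.04, 0, 0, 0, 0, 40], [0.025, -0.04, 0, 0, 0, 0, 40], [0.025, -0.04, 0, 0, 0, 0, 40], [0.025, -0.04, 0, 0, 0, 0, 40], [0.025, -0.04, 0, 0, 0, 0, 40], [0.025, -0.04, 0, 0, 0, 0, 40], [0.025, -0.04, 0, 0, 0, 0, 40], [0.01, -0.015, 0, 0, 0, 0, 40], [0, 0, 0, 0, 0, 0, 40]]'
python3 shift.py '[[0, 0, 0, 0, 0, 0, 40]]'
python3 to.py 394 -363 109 181.75
```

```text
clock: 41.42
eef_pos: [472.8, -225.6, 189.1]
ee_rot: [-3.141, 0.001, -3.11]
wrist_force: [0.5, 0.2, -0.7]
finger_gap: 50.4
grip_force: 62.9
clock: 42.25
eef_pos: [392.2, -363.5, 188.0]
ee_rot: [3.141, -0.0, -3.115]
wrist_force: [0.5, 0.3, -1.6]
finger_gap: 50.2
grip_force: 62.9
clock: 42.33
eef_pos: [392.8, -361.7, 187.9]
ee_rot: [3.14, -0.0, -3.113]
wrist_force: [-0.2, 0.8, -1.6]
finger_gap: 50.5
grip_force: 62.9
t=42.3 tool d now [-1.2 -1.4 78.9] rot [ 0.002 -0.    -0.002] | d in goal axes [-1.1 -1.3 78.9]
```

In the tool's units: 20 mm is 0.05, 15 mm is 0.0375.

```bash
python3 shift.py '[[0, 0, 0.0375, 0, 0, 0, 40], [0, 0, 0.05, 0, 0, 0, 40], [0, 0, 0.05, 0, 0, 0, 40], [0, 0, 0.025, 0, 0, 0, 40], [0, 0, 0.0125, 0, 0, 0, 40], [0, 0, 0.005, 0, 0, 0, 40], [0, 0, 0.005, 0, 0, 0, 40], [0, 0, 0, 0, 0, 0, 40], [0, 0, 0, 0, 0, 0, 40]]'
python3 to.py 393 -362.8 109 181.75
```

```text
clock: 43.08
eef_pos: [393.5, -362.8, 115.1]
ee_rot: [-3.14, 0.001, -3.111]
wrist_force: [0.0, -0.9, -0.7]
finger_gap: 50.2
grip_force: 62.8
t=43.1 tool d now [ 0.5 -0.   6.1] rot [-0.001  0.001 -0.   ] | d in goal axes [ 0.5 -0.   6.1]
```

In the tool's units: 2 mm is 0.005, 1 mm is 0.0025.

```bash
python3 shift.py '[[0, 0, 0.005, 0, 0, 0, 40], [0, 0, 0.005, 0, 0, 0, 40], [0, 0, 0.0025, 0, 0, 0, 40], [0, 0, 0.0025, 0, 0, 0, 40], [0, 0, 0, 0, 0, 0, 40], [0, 0, 0, 0, 0, 0, 40]]'
```

```text
clock: 43.58
eef_pos: [393.0, -362.5, 109.5]
ee_rot: [-3.141, 0.0, -3.111]
wrist_force: [-1.5, 1.2, 6.4]
finger_gap: 51.0
grip_force: 63.8
```

In the tool's units: -25 mm is -0.0625, -20 mm is -0.05.

```bash
python3 shift.py '[[0, 0, 0, 0, 0, 0, 56], [0, 0, 0, 0, 0, 0, 62], [0, 0, 0, 0, 0, 0, 75], [0, 0, 0, 0, 0, 0, 75], [0, 0, 0, 0, 0, 0, 75], [0, 0, -0.0375, 0, 0, 0, 75], [0, 0, -0.05, 0, 0, 0, 75], [0, 0, -0.0625, 0, 0, 0, 75], [0, 0, -0.0625, 0, 0, 0, 75], [0, 0, -0.025, 0, 0, 0, 75]]'
python3 shift.py '[[0, 0.0625, 0, 0, 0, 0, 75], [0, 0.0625, 0, 0, 0, 0, 75], [0, 0.0625, 0, 0, 0, 0, 75], [0, 0.0625, 0, 0, 0, 0, 75], [0, 0.0625, 0, 0, 0, 0, 75], [0, 0.0625, 0, 0, 0, 0, 75], [0, 0.0625, 0, 0, 0, 0, 75], [0, 0.0625, 0, 0, 0, 0, 75], [0, 0.0625, 0, 0, 0, 0, 75], [0, 0.0625, 0, 0, 0, 0, 75]]'
python3 shift.py '[[0, 0.0625, 0, 0, 0, 0, 75], [0, 0.0625, 0, 0, 0, 0, 75], [0, 0.0625, 0, 0, 0, 0, 75], [0, 0.0625, 0, 0, 0, 0, 75], [0, 0, 0, 0, 0, 0, 75], [0, 0, 0, 0, 0, 0, 75]]'
python3 - <<'E'
from h import *
im=r.read_camera("top")[:,:,::-1].copy();b=r.read_camera("scene")[:,:,::-1]
cv2.imwrite("pics/end.png",np.vstack([cv2.resize(im[60:345,60:480],(442,300)),cv2.resize(b[120:345,90:480],(442,255))]))
d=(im.max(2)<60).astype(np.uint8);d=cv2.morphologyEx(d,cv2.MORPH_CLOSE,np.ones((7,7)));d[:165]=0;d[350:]=0;d[:,:428]=0;d[:,480:]=0
for q in blobs(d): print(rect(ray("top",q,124)))
E
```

```text
clock: 44.42
eef_pos: [394.1, -363.7, 206.2]
ee_rot: [-3.137, 0.003, -3.111]
wrist_force: [-0.1, -1.1, -0.6]
finger_gap: 75.3
grip_force: 0.0
clock: 45.25
eef_pos: [385.0, -111.2, 202.9]
ee_rot: [3.141, -0.001, -3.112]
wrist_force: [0.8, -0.4, 0.4]
finger_gap: 74.4
grip_force: 0.0
clock: 45.75
eef_pos: [382.0, -11.6, 203.0]
ee_rot: [3.142, -0.001, -3.108]
wrist_force: [0.3, -1.3, -0.6]
finger_gap: 75.0
grip_force: 0.0
(array([ 492.8, -342.4]), 303.1, 84.9, 1.3)
```

View pics/end.png

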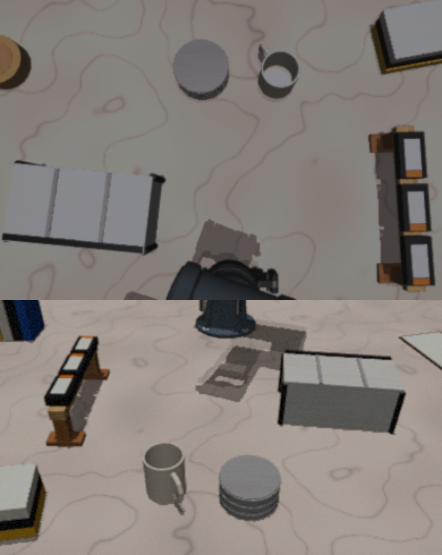

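The lid is shut, the three cassettes lie flat end to end on the rail, and the cans and mug have not moved. One numeric check of how well the cassettes are centred, using their labels.

Run:
```python
from h import *
im=r.read_camera("top")[:,:,::-1].copy();H,S,V=cv2.split(cv2.cvtColor(im,cv2.COLOR_BGR2HSV))
d=((V>95)&(S<70)).astype(np.uint8);d[:185]=0;d[335:]=0;d[:,:438]=0;d[:,474:]=0
for q in blobs(d,40): print(rect(ray("top",q,124)))
k=(V<60).astype(np.uint8);
for v in (220,258,310,325):
    x=np.where(k[v,430:490])[0]+430
    print(v,ray("top",[(x.min(),v),(x.max()+1,v)],124).round(1).tolist() if len(x) else None)
```

```text
(array([ 393.6, -363.4]), 59.8, 29.9, 1.9)
(array([ 491.5, -361.3]), 59.6, 29.8, 1.8)
(array([ 592.4, -358.3]), 59.2, 30.0, 1.3)
(array([ 499.3, -380.3]), 276.4, 31.9, -2.7)
220 [[564.7, -323.2], [565.2, -383.4]]
258 [[489.1, -324.5], [489.7, -386.0]]
310 [[388.2, -307.2], [388.9, -387.3]]
325 [[359.7, -306.2], [360.4, -389.8]]
```

The labels sit within about 1 mm of the rail's centre line at x = 394, 492 and 592. Handing in.

```bash
python3 -c "
from workcell import r
print(r.finish_job())"
```

```text
the job is handed in; nothing more can be done
None
```

I handed the job in after about 46 s of robot time: both film cases stand in the transit case, its lid swung shut by itself, all three cassettes lie flat, end to end and centred on the rail, and the cans and mug were left where they were.

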